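Load the bench trolley and unhitch it from its parking ball

TASK

Get the little bench trolley ready to leave: first lay the upright strip bottle on its side in the trolley's cradle, centred in both saddles and let go (cap either way). Then unhitch the trolley: pull the red latch sideways all the way against its spring, lift the yellow tongue off the ball until its coupler is about 6 cm higher than it was, and finish while holding it raised there, not letting go. Leave the other things on the bench where they are.

Things in the scene. Friction and masses are not known exactly. Their poses are not given: they have to be found in the camera images.
- strip_bottle: Canister of test strips, white-labelled black plastic bottle with a black screw cap, 55 g, 122 mm tall overall; body 42 mm in diameter up to 101 mm, cap 44 mm in diameter above that. Origin at the centre of its underside, z along the bottle towards the cap. It starts upright on the worktop, to the right of the trolley.
- bottle_mid (a point): Point on the bottle's axis, 61 mm from its underside (half its length).
- trolley: Parked bench trolley (fixed): blue deck 84 mm wide (x), 164 mm long (y 6 to 170 mm), top 31 mm above the worktop, on four wheels; cradle on the deck, yellow tongue hinged at its -y end, parking ball on a fixed foot under the tongue's far end. Origin on the worktop under the hinge; y from the hinge over the deck, tongue along -y, x across, z up; axes are the world's at zero yaw.
- cradle (a point): Where the middle of the lying bottle's axis belongs, 68 mm above the worktop, midway between two white 90 degree V saddles (12 mm thick, middles 36 mm either side along trolley y, 47 mm wide, lips 10 mm below this point; 58 mm clear between them for fingers holding the bottle by its sides). The bottle lies along trolley y, cap either way.
- hinge (a point): Middle of the tongue's hinge, 40 mm above the worktop; the hinge axis is the trolley's x axis.
- ball (a point): Centre of the parking ball, 28 mm in diameter, steel, 160 mm from the hinge along trolley -y, 46 mm above the worktop; fixed.
- grip (a point): Grasp point on the latch's red upright tab, above the ball, 106 mm above the worktop at rest, 18 mm below the tab's top. Tab: 14 mm thick (trolley x), 22 mm wide (y), from 75 to 124 mm above the worktop, standing on the latch's flat slide. It moves with the latch, and with the tongue on an arc about the hinge (160 mm along the tongue, 66 mm above the hinge).
- latch (a joint): Travel in m of the red latch: 0 = locked (its fork is under the ball, the tongue cannot be lifted), 0.024 = fully out. It slides along trolley -x (sideways to the tongue, to the robot's side). A spring pulls it back: 4.5 N at rest, 8 N fully out; it does not stay out by itself. Clear of the ball from 0.020.
- tongue (a joint): Angle in rad of the yellow tongue (hollow coupler at its end, 50 x 52 mm): 0 = down over the ball, grows as the far end is raised, at most 0.9. Free on its hinge, falls back when let go; raising it takes about 3 N at the grip. At 0.3 the coupler is 47 mm higher than at rest.
- cup: Bystander: specimen cup, orange lid, 61 mm wide, 68 mm tall; origin under its middle.
- timer: Bystander: beige bench timer, 64 x 64 x 19 mm; origin under its middle.
- dropper: Bystander: white dropper bottle with teal cap, 30 mm wide, 80 mm tall; origin under its middle.
- dropper_y: Bystander: white dropper bottle with yellow cap, 30 mm wide, 80 mm tall; origin under its middle.
- forceps: Bystander: steel forceps lying flat, 125 x 18 x 7 mm; origin under the middle.
There are look-alikes about, which are no part of the job. Of the things that look like the strip_bottle, take the one that is nearest to the robot's base at the start.

How it is judged:
By the outcome, as a careful person would: the job done as asked, in the order asked, and still so for the second after the job is handed in, while the arm keeps its last pose, push and grip.
It also fails if it takes over 48 s, if anything falls off the work surface, if the arm or the gripper's body presses on something with over 40 N, if the wrist force passes 120 N, or if a joint passes its speed limit or range.

ROBOT

A 7-joint arm with a two-finger parallel gripper is mounted at the origin on a cart in front of the work surface, level with it; the furniture and walls round the work are solid. World frame = base frame: x ahead of the robot, y to its left, z up, the work surface at z = 0. Lengths are in mm, angles in rad, forces in N, time in s.
With the tool pointing down it reaches from about 400 to 850 mm from the base axis. Payload 6.9 kg.
Tool frame: the origin (TCP) lies at the very end of the fingers, on their centre line; the grasp point (between the pads) lies 19 mm behind it (arm.tcp_to_grasp is the distance from the TCP to the grasp point, in mm); z points along the fingers, y is the line along which they close (so a half turn about z gives the same grasp; the last joint's range is limited). The gripper opens to 85 mm and grips with 20 to 120 N. Pads are 22 mm wide; open, the fingers measure 114 mm over their backs; the gripper's body (76 mm by 85 mm) begins 54 mm behind the grasp point. The pads swing forward as they close: fully open they stand 13 mm farther back than shut.
Start: joints at [1.325, 0.507, -0.238, 1.5, 0.126, 1.149, -0.155], TCP at [215.338, -586.721, 231.275] pointing down, gripper open.
Joint ranges: [-3.08, 3.08], [-0.24, 2.05], [-1.43, 1.35], [0, 2.5], [-1.52, 4.66], [0.17, 1.96], [-2.89, 2.89]. Speed limits (rad/s): [2.39, 2.39, 3.14, 3.14, 3.14, 3.14, 3.14].

INTERFACE

Orientations are given as a unit quaternion [w, x, y, z].
In Python, from cell import arm gives the robot as it stands.
- The arm moves only by the tool drive_tool, never from a script. Its argument "targets" is a list that holds one entry, the list of rows, each a list of 7 numbers: the shift along the world's x, y, z normalised to -1 to 1, where 1 is 0.04 m, then the turn, a rotation vector about the world's x, y, z normalised to -1 to 1, where 1 is 90 degrees, then the opening in per cent of the stroke, from 0 (shut) to 100 (fully open). In form: [[[tx, ty, tz, wx, wy, wz, claw], ...]]. A call has 1 to 5 rows; each row shifts and turns the commanded pose from where the row before left it; what a row does not reach is not made up. A row lasts 1/10 s, in which the tool goes at most 50 mm and 8.59 degrees, less where a joint would pass 70% of its speed; a pose out of reach is approached as far as the arm can. A call with a number of a shift or a turn outside -1 to 1 is refused whole. A call with a gripper value outside its range is refused whole. The fingers move at their own pace and stop on an object; the grip force is fixed at half the most. Time passes only in rows, so rows that do not move let the fingers close. It gives the time, the measured TCP pose, the force, the opening and the grip force at its end, in the units of the state.
- arm.sense(): the state, without advancing time (a new reading comes with each control period).
- arm.snapshot(name): name is "scene" or "top" or "wrist"; returns the picture (384x512x3 uint8, blue, green, red); there is no depth.
- arm.camera_model(name): a dict with "vertical_fov" (degrees; the focal length in pixels is half the picture's height over the tangent of half this angle, whatever the lens; pixels are square), "cx", "cy" (the principal point, pixels), "rvec" (rotation vector, rad) and "tvec" (3), from world to camera coordinates, as OpenCV has them. Camera axes: x right, y down, z forward; pixel columns grow to the right and rows downward; lengths in mm; the calibration is good to about 2 mm. A picture is of the moment at which its call begins: read the wrist's pose just before it. camera_model takes no time and is no camera call; for the wrist camera it gives the pose at the moment of the call.
- arm.hand_in(): hands the job in; it is judged then, once.
The state is a dict: "time": time; "joint_positions": joint angles; "dq": joint speeds; "joint_torque": joint torques, N m; "eef_pos": TCP position; "orientation": TCP orientation; "wrist_force": force on the tool from outside, world axes, zero at the start; "torque": the same for the moment, N m; "finger_gap": finger opening in mm; "gripper_force": force on a finger pad.
Only numpy, scipy, OpenCV 4.12 (cv2) and the standard library are available. Lean on these libraries where they do the work, as an engineer would, in place of code of your own. Each camera call takes 0.05 s, during which the arm holds its last target. There are 200 camera calls.

## Working session

There is one attempt and no reset: what is moved stays moved. The work goes in short steps, Python scripts to look and compute and a tool call to move; the robot and the scene stay as the last step left them, time stands still between calls to the robot, and variables do not carry over. Pictures are saved under pics/ and viewed, at most 10 in all, crops included, and the job is handed in when it is done.

Besides the shell and the picture viewer there is one more tool, called after "Request:" as a command line: name --argument value ..., lists and objects as JSON in quotes. drive_tool: Moves the arm, as the interface text tells. Its arguments: {"type":"object","properties":{"targets":{"type":"array"}},"required":["targets"]}

```bash
mkdir -p pics; ls; python3 - <<'E'
from cell import arm
import cv2,numpy as np
s=arm.sense();print({k:np.round(v,3).tolist() for k,v in s.items()})
ims=[]
for n in("scene","top"):
    im=arm.snapshot(n);cv2.imwrite(f"pics/{n}0.png",im);m=arm.camera_model(n);print(n,m)
E
```

```text
pics
{'time': 0.0, 'joint_positions': [1.325, 0.508, -0.238, 1.501, 0.126, 1.149, -0.155], 'dq': [-0.001, 0.0, -0.001, -0.0, 0.001, 0.002, 0.001], 'joint_torque': [0.001, -62.06, -2.186, -24.965, 0.013, 0.012, -0.0], 'eef_pos': [215.124, -586.288, 230.432], 'orientation': [-0.001, 0.985, 0.175, -0.0], 'wrist_force': [0.992, -0.791, 0.861], 'torque': [-0.018, 0.04, 0.003], 'gripper_force': 0.0, 'finger_gap': 85.221}
scene {'vertical_fov': 51.49060002499558, 'cx': 259.76994773761805, 'cy': 191.614477430078, 'rvec': array([ 1.02287127, -2.16102981,  1.22233508]), 'tvec': array([ 384.35967954,  282.07667269, 1038.4407513 ])}
top {'vertical_fov': 52.40276424793306, 'cx': 254.39388331963588, 'cy': 189.73236450075092, 'rvec': array([ 2.12672302, -2.10599691,  0.19661886]), 'tvec': array([  21.6896197 ,  577.67930799, 1575.43093098])}
```

View pics/scene0.png

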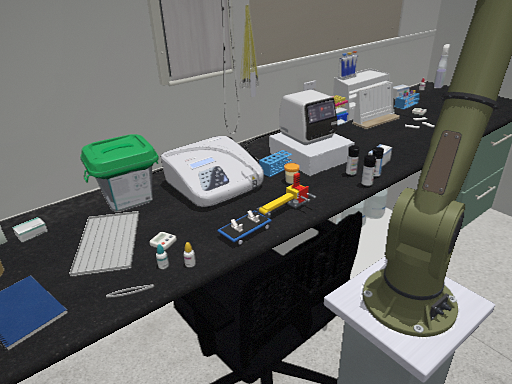

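View pics/top0.png

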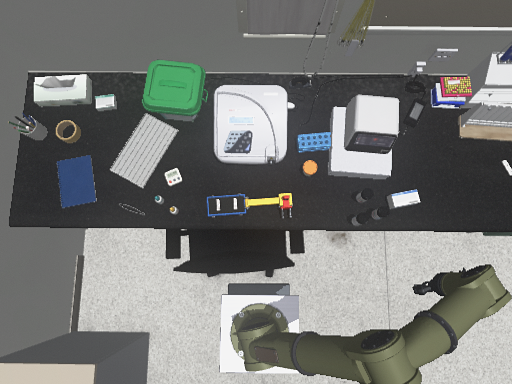

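The scene view shows the trolley at about (265,210), with the red latch at (300,192) and black bottles near (352,160), (369,168) and (377,157). In the top view the trolley is at (227–292, 204) and the bottles are around (358–380, 195–220). I'll zoom in on both.

```bash
cat > h.py <<'E'
import cv2,numpy as np
from cell import arm
def cam(n):
    m=arm.camera_model(n);f=192/np.tan(np.radians(m['vertical_fov'])/2)
    K=np.array([[f,0,m['cx']],[0,f,m['cy']],[0,0,1]]);R=cv2.Rodrigues(m['rvec'])[0]
    return K,R,np.array(m['tvec']).ravel()
def ray(n,u,v,c=None):
    K,R,t=c or cam(n);d=R.T@np.linalg.solve(K,[u,v,1.]);return -R.T@t,d/np.linalg.norm(d)
def onplane(n,u,v,z,c=None):
    o,d=ray(n,u,v,c);return o+d*(z-o[2])/d[2]
def proj(n,p,c=None):
    K,R,t=c or cam(n);q=K@(R@np.asarray(p,float)+t);return q[:2]/q[2]
def meet(r1,r2):
    (a,d),(b,e)=r1,r2;s=np.linalg.lstsq(np.c_[d,-e],b-a,rcond=None)[0]
    p,q=a+d*s[0],b+e*s[1];return (p+q)/2,np.linalg.norm(p-q)
E
python3 - <<'E'
from h import *
s=cv2.imread('pics/scene0.png');t=cv2.imread('pics/top0.png')
a=cv2.resize(s[135:250,210:400],None,fx=4,fy=4,interpolation=cv2.INTER_CUBIC)[:, :760]
b=cv2.resize(t[150:235,200:425],None,fx=3.5,fy=3.5,interpolation=cv2.INTER_CUBIC)
cv2.imwrite('pics/c1.png',a);cv2.imwrite('pics/c2.png',b);print(a.shape,b.shape)
for n,im in(("scene",s),("top",t)):
    hsv=cv2.cvtColor(im,cv2.COLOR_BGR2HSV)
    for nm,lo,hi in(("red",(0,170,90),(6,255,255)),("yel",(22,170,120),(32,255,255)),("blue",(100,150,60),(118,255,255))):
        k,_,st,c=cv2.connectedComponentsWithStats(cv2.inRange(hsv,lo,hi))
        for i in range(1,k):
            if st[i,4]>15:print(n,nm,st[i].tolist(),c[i].round(1),onplane(n,*c[i],{'red':90,'yel':50,'blue':31}[nm]).round(0))
for u,v in[(363,195),(358,218),(378,213)]:print(onplane('top',u,v,122).round(0))
E
```

```text
(460, 760, 3) (298, 788, 3)
scene red [292, 173, 17, 30, 179] [300.  187.6] [498. -86.  90.]
scene yel [259, 185, 40, 29, 356] [279.9 199.8] [532. -23.  50.]
scene yel [185, 242, 6, 10, 47] [187.5 247. ] [509. 357.  50.]
scene blue [342, 61, 13, 15, 117] [347.4  68.9] [ 1667. -1695.    31.]
scene blue [406, 93, 13, 15, 48] [414.7  99.2] [  895. -1403.    31.]
scene blue [395, 95, 19, 14, 101] [401.7 102. ] [  916. -1303.    31.]
scene blue [336, 113, 12, 8, 60] [342.2 116. ] [ 990. -868.   31.]
scene blue [277, 150, 11, 4, 20] [282.5 151.9] [ 856. -321.   31.]
scene blue [259, 154, 33, 23, 269] [273.7 165.9] [ 776. -201.   31.]
scene blue [218, 218, 53, 24, 183] [243.  231.3] [487. 171.  31.]
scene blue [0, 276, 66, 71, 2716] [ 25.1 309.1] [577. 786.  31.]
top red [283, 204, 8, 5, 16] [285.4 206.4] [503. -99.  90.]
top blue [435, 92, 29, 15, 92] [448.1 102.1] [ 985. -825.   31.]
top blue [208, 207, 38, 9, 54] [224.2 212.8] [482. 153.  31.]
[ 547. -407.  122.]
[ 455. -383.  122.]
[ 475. -463.  122.]
```

View pics/c1.png

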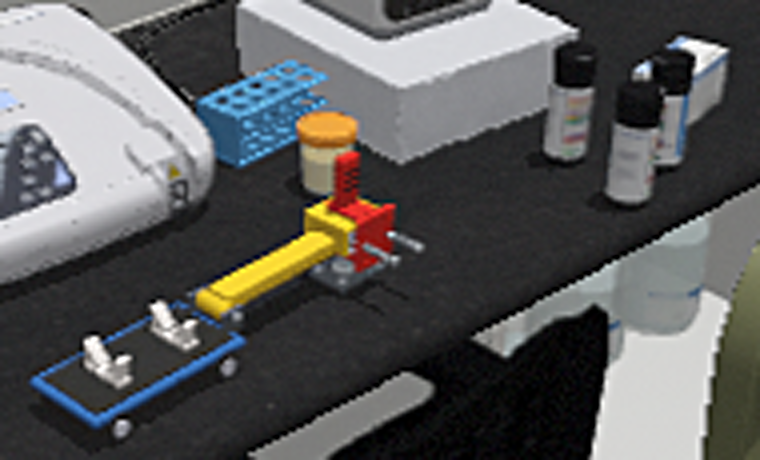

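View pics/c2.png

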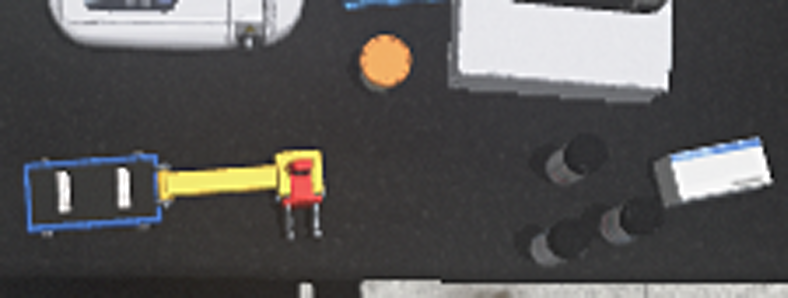

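Crop 1 (scene): the tab is at about (345,180), the saddles at (105,362) and (175,326), and the three bottles at (573,100), (635,145) and (672,110). Crop 2 (top): the bottle caps are at about (585,152), (570,238) and (645,215). The middle one sits closest to the front edge, so I'll check which of them is nearest.

```bash
python3 - <<'E'
from h import *
T=lambda x,y:(200+x/3.5,150+y/3.5);S=lambda x,y:(210+x/4,135+y/4)
for nm,t,s in(("A cap",(587,152),(576,50)),("B cap",(572,238),(641,92)),("C cap",(645,215),(676,58)),("tabtop",(301,165),(347,155)),
  ("saddle+y",(64,191),(107,355)),("saddle-y",(124,187),(176,320))):
    p,e=meet(ray('top',*T(*t)),ray('scene',*S(*s)));print(nm,p.round(0),round(e,1),'dist',np.hypot(*p[:2]).round())
for nm,s in(("A",(566,155)),("B",(627,197)),("C",(665,162))):print(nm,'base',onplane('scene',*S(*s),0).round(0))
for t in((25,163),(158,154),(160,215),(30,230)):print('deck',onplane('top',*T(*t),31).round(0))
for s in((33,381),(96,425),(244,340),(178,300)):print('decks',onplane('scene',*S(*s),31).round(0))
print('edge',onplane('top',*T(400,281),0).round(0))
E
```

```text
A cap [ 552. -427.  122.] 3.9 dist 698.0
B cap [ 455. -407.  117.] 1.9 dist 610.0
C cap [ 480. -491.  118.] 4.9 dist 687.0
tabtop [ 534. -101.  125.] 3.4 dist 543.0
saddle+y [514. 177.  49.] 2.2 dist 543.0
saddle-y [518. 104.  49.] 4.3 dist 529.0
A base [ 555. -436.    0.]
B base [ 458. -412.    0.]
C base [ 479. -499.    0.]
deck [551. 227.  31.]
deck [564.  67.  31.]
deck [489.  63.  31.]
deck [470. 219.  31.]
decks [544. 228.  31.]
decks [464. 223.  31.]
decks [478.  63.  31.]
decks [562.  67.  31.]
edge [ 416. -228.    0.]
```

Request:
drive_tool --targets '[[[0.6,0.65,0.15,0,0,0.078,100],[0.6,0.65,0.15,0,0,0.078,100],[0.6,0.65,0.15,0,0,0.078,100],[0.6,0.65,0.15,0,0,0.078,100],[0.6,0.65,0.15,0,0,0.078,100]]]'

```text
time: 0.6
eef_pos: [336.0, -455.4, 261.2]
orientation: [-0.0, 0.885, 0.466, -0.0]
wrist_force: [1.5, -0.2, 0.4]
finger_gap: 85.6
gripper_force: 0.0
```

Request:
drive_tool --targets '[[[0.6,0.62,0,0,0,0.0765,100],[0.6,0.62,0,0,0,0.0765,100],[0.6,0.62,0,0,0,0.0765,100],[0.6,0.62,0,0,0,0.0765,100],[0.6,0.62,0,0,0,0.0765,100]]]'

```text
time: 1.1
eef_pos: [455.9, -331.6, 261.0]
orientation: [-0.0, 0.707, 0.707, -0.0]
wrist_force: [0.6, 0.3, -0.2]
finger_gap: 85.8
gripper_force: 0.0
```

Request:
drive_tool --targets '[[[0,0,-0.3,-0.09,0,0,100],[0,0,-0.3,-0.09,0,0,100],[0,0,-0.3,-0.09,0,0,100],[0,0,-0.3,-0.09,0,0,100],[0,0,-0.3,-0.09,0,0,100]]]'

```text
time: 1.6
eef_pos: [454.5, -332.7, 203.8]
orientation: [0.235, 0.669, 0.665, -0.235]
wrist_force: [-0.4, -1.1, -0.4]
finger_gap: 85.6
gripper_force: 0.0
```

```bash
python3 - <<'E'
from h import *
s=arm.sense();print({k:np.round(v,3).tolist() for k,v in s.items() if k in('time','joint_positions','eef_pos','orientation')})
c=cam('wrist');im=arm.snapshot('wrist');cv2.imwrite('pics/w1.png',im);np.savez('w1.npz',K=c[0],R=c[1],t=c[2])
print(proj('wrist',(456,-410,61),c),proj('wrist',(456,-410,122),c),proj('wrist',(456,-410,0),c))
E
```

```text
{'time': 1.6, 'joint_positions': [0.425, 0.409, -0.339, 2.049, 1.068, 0.965, -0.652], 'eef_pos': [454.528, -332.688, 203.775], 'orientation': [0.235, 0.669, 0.665, -0.235]}
[259.15432505 147.16155191] [259.69852039 205.20406957] [258.71974806 100.81065446]
```

View pics/w1.png

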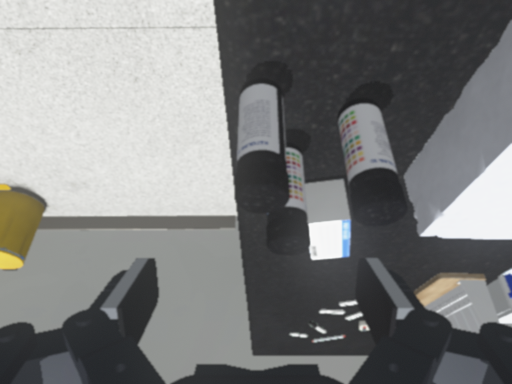

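Wrist view (upside down): bottle B is at columns 236–290, with its cap end at about row 212 and its label spanning rows 85–150. A and C are to its right. I'll compare the projected rims with these.

```bash
python3 - <<'E'
from h import *
z=np.load('w1.npz');c=(z['K'],z['R'],z['t'])
print('cam',(-c[1].T@c[2]).round())
x,y=456,-410
for nm,p in(('far rim top',(x,y-22,122)),('near rim top',(x,y+22,122)),('L',(x-22,y,122)),('R',(x+22,y,122)),('cap bot near',(x,y+22,101)),('base near',(x,y+21,0))):print(nm,proj('wrist',p,c).round(1))
im=cv2.imread('pics/w1.png');g=cv2.cvtColor(im,cv2.COLOR_BGR2GRAY)
print(g[60:232:2,262].tolist());print(g[165,226:300].tolist());print(g[120,226:300].tolist())
E
```

```text
cam [ 454. -183.  266.]
far rim top [259.7 219.2]
near rim top [259.7 189.2]
L [231.8 205.4]
R [287.6 205. ]
cap bot near [259.5 166.8]
base near [258.7  83.1]
[57, 54, 46, 48, 52, 48, 45, 45, 46, 42, 40, 52, 141, 158, 157, 157, 156, 157, 156, 155, 142, 143, 144, 141, 140, 139, 144, 145, 143, 144, 141, 140, 144, 145, 146, 141, 139, 141, 149, 157, 142, 115, 142, 157, 149, 81, 45, 46, 46, 47, 46, 45, 46, 45, 45, 45, 46, 46, 46, 46, 45, 45, 47, 52, 55, 51, 50, 52, 50, 49, 50, 51, 51, 49, 49, 50, 51, 59, 62, 60, 61, 60, 61, 61, 60, 59]
[222, 221, 222, 223, 212, 157, 94, 68, 67, 69, 69, 65, 58, 57, 57, 55, 55, 54, 53, 54, 53, 52, 52, 51, 51, 50, 48, 50, 48, 47, 47, 47, 46, 46, 46, 45, 45, 45, 44, 44, 42, 41, 43, 42, 42, 41, 40, 40, 40, 40, 39, 38, 40, 38, 39, 38, 39, 40, 39, 48, 73, 97, 109, 117, 130, 138, 135, 129, 126, 127, 127, 117, 103, 106]
[155, 96, 69, 68, 68, 70, 70, 71, 71, 70, 70, 78, 102, 128, 142, 145, 147, 147, 145, 141, 141, 141, 140, 141, 142, 143, 141, 143, 145, 145, 143, 141, 140, 142, 143, 143, 141, 141, 141, 143, 144, 145, 145, 146, 149, 153, 154, 154, 153, 153, 146, 124, 86, 50, 39, 42, 62, 83, 77, 63, 57, 59, 61, 61, 61, 59, 59, 58, 60, 59, 60, 60, 60, 60]
```

Request:
drive_tool --targets '[[[0.03,-0.17,-0.94,-0.025,0,0,100],[0.03,-0.17,-0.94,-0.025,0,0,100],[0,-0.5,-0.5,0,0,0,100],[0,-0.5,-0.5,0,0,0,100],[0,0,0,0,0,0,100]]]'

```text
time: 2.15
eef_pos: [453.9, -389.2, 85.6]
orientation: [0.255, 0.661, 0.655, -0.262]
wrist_force: [-1.0, -0.1, -0.7]
finger_gap: 85.6
gripper_force: 0.0
```

```bash
python3 - <<'E'
from h import *
s=arm.sense();print({k:np.round(v,3).tolist() for k,v in s.items() if k in('time','joint_positions','eef_pos','orientation','wrist_force')})
c=cam('wrist');im=arm.snapshot('wrist');cv2.imwrite('pics/w2.png',im)
x,y=457,-414
for p in((x,y-22,122),(x,y+22,122),(x-22,y,122),(x+22,y,122),(x,y+21,61)):
    u=proj('wrist',p,c);print(u.round(1));cv2.circle(im,tuple(int(i) for i in u.round()),2,(0,0,255),-1)
cv2.imwrite('pics/w2m.png',im)
E
```

```text
{'time': 2.15, 'joint_positions': [0.405, 0.649, -0.224, 2.14, 1.444, 0.872, -1.05], 'eef_pos': [453.919, -389.196, 85.565], 'orientation': [0.255, 0.661, 0.655, -0.262], 'wrist_force': [-1.006, -0.144, -0.683]}
[264.5 358.7]
[265.4 350.2]
[218.9 354.7]
[311.1 355.1]
[264.4 220.4]
```

View pics/w2m.png

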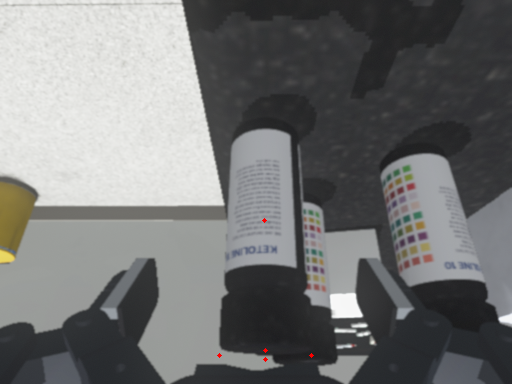

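The projected rims fall on the bottle in this view (cap spans 221–311, row about 355), so the bottle is at (457,-414). Next I advance and close.

Request:
drive_tool --targets '[[[0.05,-0.52,-0.52,0,0,0,100],[0.03,-0.52,-0.52,0,0,0,100],[0,0,0,0,0,0,100],[0,0,0,0,0,0,0],[0,0,0,0,0,0,0]]]'

```text
time: 2.7
eef_pos: [460.4, -427.4, 47.5]
orientation: [0.258, 0.661, 0.655, -0.26]
wrist_force: [-0.3, 0.4, 0.7]
finger_gap: 58.8
gripper_force: 0.0
```

Request:
drive_tool --targets '[[[0,0,0,0,0,0,0],[0,0,0,0,0,0,0],[0,0,0,0,0,0,0],[0,0,0,0,0,0,0],[0,0,0,0,0,0,0]]]'

```text
time: 3.2
eef_pos: [460.6, -427.9, 47.6]
orientation: [0.259, 0.66, 0.655, -0.26]
wrist_force: [-0.6, 3.4, 7.0]
finger_gap: 40.3
gripper_force: 59.5
```

Request:
drive_tool --targets '[[[0,0,0.5,0,0,0,0],[0,0,0.8,0,0,0,0],[0,0,0.9,0,0,0,0],[0,0,0.9,0,0,0,0],[0.13,0.92,0.3,0.044,0,0.004,0]]]'

```text
time: 3.7
eef_pos: [463.2, -393.9, 185.4]
orientation: [0.236, 0.668, 0.664, -0.238]
wrist_force: [-0.4, -0.5, -0.6]
finger_gap: 39.9
gripper_force: 59.2
```

Request:
drive_tool --targets '[[[0.13,0.92,0.3,0.044,0,0.004,0],[0.13,0.92,0.3,0.044,0,0.004,0],[0.13,0.92,0.3,0.044,0,0.004,0],[0.13,0.92,0.3,0.044,0,0.004,0],[0.13,0.92,0.3,0.044,0,0.004,0]]]'

```text
time: 4.2
eef_pos: [490.6, -205.4, 243.4]
orientation: [0.12, 0.687, 0.708, -0.114]
wrist_force: [1.1, -0.9, -0.2]
finger_gap: 40.1
gripper_force: 59.2
```

Request:
drive_tool --targets '[[[0.13,0.92,0.3,0.044,0,0.004,0],[0.13,0.92,0.3,0.044,0,0.004,0],[0.13,0.92,0.3,0.044,0,0.004,0],[0.13,0.92,0.3,0.044,0,0.004,0],[0.13,0.92,0.3,0.044,0,0.004,0]]]'

```text
time: 4.7
eef_pos: [516.4, -21.7, 303.3]
orientation: [0.002, 0.686, 0.727, 0.011]
wrist_force: [-0.3, 0.6, -0.8]
finger_gap: 40.1
gripper_force: 59.2
```

Request:
drive_tool --targets '[[[0,0,0,0,0,0,0],[0,0,0,0,0,0,0]]]'

```text
time: 4.9
eef_pos: [516.4, -23.7, 302.4]
orientation: [0.003, 0.686, 0.727, 0.009]
wrist_force: [-0.0, -0.5, -1.7]
finger_gap: 39.9
gripper_force: 59.2
```

```bash
python3 - <<'E'
from h import *
s=arm.sense();print({k:np.round(v,3).tolist() for k,v in s.items() if k in('time','joint_positions','eef_pos','orientation','wrist_force')})
c=cam('wrist');im=arm.snapshot('wrist');cv2.imwrite('pics/w3.png',im);np.savez('w3.npz',K=c[0],R=c[1],t=c[2])
E
```

```text
{'time': 4.9, 'joint_positions': [0.477, 0.314, -0.652, 1.668, 0.195, 1.208, -0.16], 'eef_pos': [516.416, -23.713, 302.439], 'orientation': [0.003, 0.686, 0.727, 0.009], 'wrist_force': [-0.037, -0.459, -1.73]}
```

View pics/w3.png

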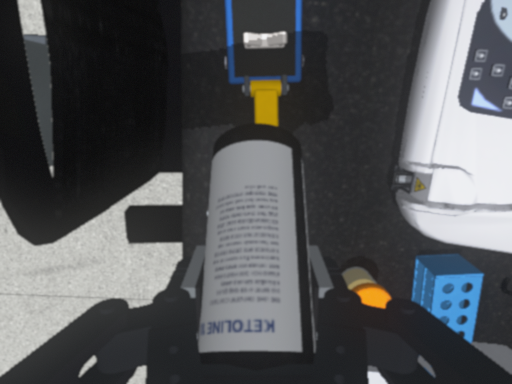

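Wrist view 3: the bottle is held and the deck's near end shows at (228–302, 80), with the near saddle at (265,40). I need to see more of the deck, so I'll move further along +y.

Request:
drive_tool --targets '[[[0,0.92,0,0,0,0,0],[0,0.92,0,0,0,0,0],[0,0.92,0,0,0,0,0],[0,0,0,0,0,0,0],[0,0,0,0,0,0,0]]]'

```text
time: 5.45
eef_pos: [516.4, 86.4, 301.9]
orientation: [0.003, 0.686, 0.727, 0.009]
wrist_force: [0.4, -0.1, -0.6]
finger_gap: 39.9
gripper_force: 59.2
```

```bash
python3 - <<'E'
from h import *
s=arm.sense();print({k:np.round(v,3).tolist() for k,v in s.items() if k in('time','joint_positions','eef_pos','orientation','wrist_force')})
c=cam('wrist');im=arm.snapshot('wrist');cv2.imwrite('pics/w4.png',im);np.savez('w4.npz',K=c[0],R=c[1],t=c[2])
hsv=cv2.cvtColor(im,cv2.COLOR_BGR2HSV)
for nm,lo,hi,z in(("blue",(100,150,60),(118,255,255),31),("white",(0,0,150),(180,40,255),58),("yel",(20,150,90),(34,255,255),45)):
    k,_,st,cc=cv2.connectedComponentsWithStats(cv2.inRange(hsv,lo,hi))
    for i in range(1,k):
        if st[i,4]>60 and st[i,0]>150 and st[i,0]<350: print(nm,st[i].tolist(),cc[i].round(1),onplane('wrist',*cc[i],z,c).round(1))
m=cv2.inRange(hsv,(100,150,60),(118,255,255));m[:,:180]=0;m[:,340:]=0
pts=cv2.findNonZero(m);b=cv2.boxPoints(cv2.minAreaRect(pts))
for u in b:print(u.round(1),onplane('wrist',*u,31,c).round(1))
E
```

```text
{'time': 5.45, 'joint_positions': [0.277, 0.33, -0.681, 1.654, 0.217, 1.216, -0.392], 'eef_pos': [516.372, 86.428, 301.904], 'orientation': [0.003, 0.686, 0.727, 0.009], 'wrist_force': [0.358, -0.086, -0.589]}
blue [219, 31, 75, 102, 1461] [255.8  67.5] [513.7 190.2  31. ]
white [238, 71, 40, 12, 384] [257.3  76.1] [515.5 179.9  58. ]
white [223, 142, 77, 208, 9276] [265.3 248.9] [537.4 -21.7  58. ]
[219.  31.] [471.1 225.4  31. ]
[293.  31.] [552.6 230.4  31. ]
[293. 132.] [562.5 120.5  31. ]
[219. 132.] [474.1 115.5  31. ]
```

View pics/w4.png

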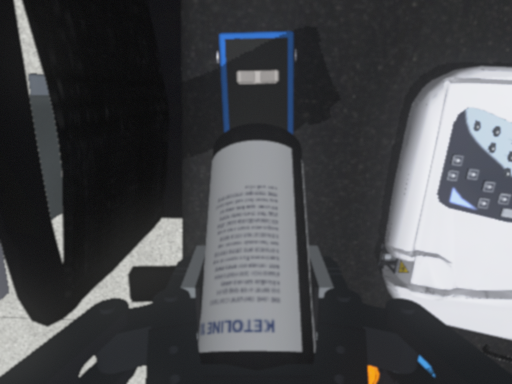

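Wrist view 4: the far deck end is at (219–294, 33) and the far saddle at (257,76). View 3 showed the near end and near saddle, so I'll combine the two.

```bash
python3 - <<'E'
from h import *
L=lambda f:tuple(np.load(f)[k] for k in'KRt')
c3,c4=L('w3.npz'),L('w4.npz')
for f,c,rows in(('w3',c3,range(5,80,10)),('w4',c4,range(40,125,10))):
    im=cv2.imread(f'pics/{f}.png');hsv=cv2.cvtColor(im,cv2.COLOR_BGR2HSV)
    m=cv2.inRange(hsv,(100,120,50),(120,255,255));m[:,:190]=0;m[:,330:]=0
    L_,R_=[],[]
    for r in rows:
        x=np.flatnonzero(m[r]);
        if len(x)>3:L_.append(onplane('wrist',x[0]-.5,r,31,c));R_.append(onplane('wrist',x[-1]+.5,r,31,c))
    L_,R_=np.array(L_),np.array(R_);print(f,'left fit',np.polyfit(L_[:,1],L_[:,0],1).round(3),'right',np.polyfit(R_[:,1],R_[:,0],1).round(3),'y',L_[[0,-1],1].round(0))
    mid=(L_+R_)/2;print(' mid fit at y=140',np.polyval(np.polyfit(mid[:,1],mid[:,0],1),140).round(1),'width',(R_-L_)[:,0].round(1))
    ys=[]
    for u in range(240,285,10):
        x=np.flatnonzero(m[:,u]);ys.append((onplane('wrist',u,x[0]-.5,31,c)[:2].round(1),onplane('wrist',u,x[-1]+.5,31,c)[:2].round(1)) if len(x) else None)
    print(' ends',ys)
    w=cv2.inRange(hsv,(0,0,130),(180,60,255));w[:15]=0;w[95:]=0;w[:,:232]=0;w[:,295:]=0
    b=cv2.minAreaRect(cv2.findNonZero(w));print(' saddle',b,onplane('wrist',*b[0],58,c).round(1),onplane('wrist',*b[0],45,c).round(1))
    x,y,ww,h=cv2.boundingRect(w);print(x,y,ww,h,[onplane('wrist',u,y+h/2,58,c).round(1) for u in(x-.5,x+ww-.5)])
E
```

```text
w3 left fit [-9.70000e-02  4.89454e+02] right [-7.80000e-02  5.71826e+02] y [141.  70.]
 mid fit at y=140 518.4 width [85.4 83.9 84.6 84.1 83.7 83.2 82.8 84.6]
 ends [(array([496.6,  69.5]), array([496.9,  61.9])), (array([508. ,  70.2]), array([508.2,  66.9])), (array([519.4,  71.9]), array([519.6,  68.7])), (array([530.8,  72.6]), array([531. ,  69.3])), (array([542.3,  72.2]), array([542.4,  71.1]))]
 saddle ((264.0894470214844, 39.21974182128906), (15.494023323059082, 42.2059440612793), 88.40885925292969) [520.7 106.4  58. ] [521.1 108.2  45. ]
243 31 43 17 [array([498.3, 104.8,  58. ]), array([543. , 107.5,  58. ])]
w4 left fit [-8.70000e-02  4.89058e+02] right [-9.10000e-02  5.74004e+02] y [216. 130.]
 mid fit at y=140 519.1 width [84.3 83.8 83.4 84.  83.6 84.3 83.8 84.5 84. ]
 ends [(array([494.2, 226.3]), array([494.5, 219.2])), (array([505.2, 227. ]), array([505.6, 219.9])), (array([516.2, 228.7]), array([516.7, 220.6])), (array([527.2, 229.3]), array([527.7, 221.3])), (array([538.2, 230. ]), array([538.8, 223. ]))]
 saddle ((257.0328674316406, 76.71533203125), (12.454911231994629, 40.22854995727539), 88.45184326171875) [515.3 179.3  58. ] [515.5 179.8  45. ]
237 70 41 14 [array([493.4, 177.7,  58. ]), array([537.1, 180.3,  58. ])]
```

```bash
cat >> h.py <<'E'
from scipy.spatial.transform import Rotation as Ro
Q=lambda q:Ro.from_quat(np.roll(q,-1))
E
python3 - <<'E'
from h import *
Rg=Q([.259,.66,.655,-.26]);off=Rg.inv().apply([0,13.9,13.4]);ax=Rg.inv().apply([0,0,1]);print('off',off.round(1),'ax',ax.round(3))
s=arm.sense();p,R=s['eef_pos'],Q(s['orientation'])
c=tuple(np.load('w4.npz')[k] for k in'KRt')
mid=p+R.apply(off);a=R.apply(ax);print('mid',mid.round(1),'axis',a.round(3))
# base rim check
y=R.apply([0,1,0]);n=np.cross(a,y)
for nm,q in(('base c',mid-61*a),('base L',mid-61*a+21*y),('base R',mid-61*a-21*y),('base far',mid-61*a+21*n),('near',mid-61*a-21*n)):print(nm,proj('wrist',q,c).round(1))
yaw=.089;t=np.array([-np.sin(yaw),np.cos(yaw),0]);tx=np.array([np.cos(yaw),np.sin(yaw),0])
sg=np.sign(R.apply([0,1,0])@tx)
Rt,_=Ro.align_vectors([-t,sg*tx],[ax,[0,1,0]])
cr=np.array([518.3,143.2,68]);pt=cr-Rt.apply(off);print('target',pt.round(1),'delta',(pt-p).round(1),'rot/90',((Rt*R.inv()).as_rotvec()/(np.pi/2)).round(4),'toolz',Rt.apply([0,0,1]).round(3))
E
```

```text
off [  1.   -0.1 -19.3] ax [-0.683  0.001 -0.73 ]
mid [516.1  86.2 321.1] axis [ 0.027 -0.688  0.725]
base c [258.1 165.6]
base L [300.2 165.7]
base R [216.  165.5]
base far [258.4 138.6]
near [257.9 187.4]
target [517.2 156.6  54.1] delta [   0.6   71.2 -247.7] rot/90 [0.5145 0.0478 0.0241] toolz [-0.064  0.728 -0.683]
```

```bash
python3 - <<'E'
from h import *
c4=tuple(np.load('w4.npz')[k] for k in'KRt')
def camof(p,q):
    p4,R4=np.array([516.372,86.428,301.904]),Q([.003,.686,.727,.009])
    D=Q(q)*R4.inv();C4=-c4[1].T@c4[2];C=D.apply(C4-p4)+p;Rw=c4[1]@D.inv().as_matrix();return c4[0],Rw,-Rw@C
c2=camof(np.array([453.919,-389.196,85.565]),[.255,.661,.655,-.262])
c1=camof(np.array([454.528,-332.688,203.775]),[.235,.669,.665,-.235])
for nm,c in(('w1',c1),('w2',c2)):
  print(nm,'cam',(-c[1].T@c[2]).round())
  for y in(-414,-410):
    x=457
    for q in((x,y-22,122),(x,y+22,122),(x,y+21,8),(x,y+21,0),(x,y-21,0)):print(y,q,proj('wrist',q,c).round(1))
for f,u in(('w2',262),('w4',256),('w3',256)):
    g=cv2.cvtColor(cv2.imread(f'pics/{f}.png'),cv2.COLOR_BGR2GRAY);print(f,g[90:190,u].tolist() if f=='w2' else g[110:190,u].tolist())
g=cv2.imread('pics/w4.png',0)
for r in(140,150,165,180,200,250):print(r,g[r,200:225].tolist(),g[r,290:315].tolist())
E
```

```text
w1 cam [ 454. -183.  265.]
-414 (457, -436, 122) [260.5 221.5]
-414 (457, -392, 122) [260.9 192.2]
-414 (457, -393, 8) [259.7  91.8]
-414 (457, -393, 0) [259.6  86.2]
-414 (457, -435, 0) [259.5 119.3]
-410 (457, -432, 122) [260.6 219.2]
-410 (457, -388, 122) [260.9 189.1]
-410 (457, -389, 8) [259.7  88.3]
-410 (457, -389, 0) [259.7  82.6]
-410 (457, -431, 0) [259.5 116.4]
w2 cam [ 455. -236.  136.]
-414 (457, -436, 122) [264.2 359.9]
-414 (457, -392, 122) [265.2 351.5]
-414 (457, -393, 8) [263.8 139.1]
-414 (457, -393, 0) [263.7 128.6]
-414 (457, -435, 0) [263.3 168.4]
-410 (457, -432, 122) [264.3 359.2]
-410 (457, -388, 122) [265.3 350.5]
-410 (457, -389, 8) [263.9 134.6]
-410 (457, -389, 0) [263.8 124. ]
-410 (457, -431, 0) [263.3 165.1]
w2 [55, 54, 55, 56, 55, 54, 51, 44, 42, 43, 44, 44, 46, 48, 47, 46, 45, 45, 44, 44, 44, 44, 43, 44, 43, 44, 43, 42, 39, 37, 38, 39, 39, 41, 40, 41, 40, 46, 80, 125, 155, 164, 164, 165, 164, 164, 164, 165, 164, 164, 165, 164, 165, 164, 165, 165, 165, 165, 165, 165, 165, 165, 164, 165, 165, 166, 165, 165, 164, 158, 151, 152, 159, 156, 146, 144, 154, 
[... 1496 characters left out ...]
0, 50, 51, 50, 50]
180 [49, 51, 52, 53, 53, 53, 53, 52, 51, 62, 85, 108, 118, 124, 126, 128, 130, 132, 133, 135, 136, 137, 138, 139, 141] [146, 145, 132, 96, 56, 39, 38, 37, 37, 35, 37, 44, 68, 84, 74, 55, 50, 48, 48, 47, 48, 49, 48, 48, 48]
200 [52, 53, 52, 55, 54, 54, 53, 55, 75, 101, 116, 121, 125, 126, 129, 130, 131, 125, 116, 111, 116, 117, 120, 126, 133] [146, 146, 145, 132, 95, 56, 38, 40, 40, 39, 38, 35, 41, 68, 92, 85, 63, 51, 50, 51, 50, 49, 49, 50, 49]
250 [91, 90, 91, 91, 94, 104, 115, 121, 124, 126, 128, 130, 131, 133, 134, 135, 137, 137, 137, 139, 138, 136, 136, 134, 134] [147, 147, 146, 145, 145, 136, 109, 72, 45, 38, 36, 37, 36, 38, 38, 38, 53, 80, 95, 95, 90, 89, 89, 89, 88]
```

```bash
cat > plan.py <<'E'
from h import *
Rg=Q([.259,.66,.655,-.26]);ax=Rg.inv().apply([0,0,1])
c=tuple(np.load('w4.npz')[k] for k in'KRt')
s=arm.sense();p,R=s['eef_pos'],Q(s['orientation'])
for y in(-403,-405,-407):
    off=Rg.inv().apply([-1.,y+427.9,13.4]);print(y,'off',off.round(1))
    p4,R4=np.array([516.372,86.428,301.904]),Q([.003,.686,.727,.009])
    mid=p4+R4.apply(off);a=R4.apply(ax);yy=R4.apply([0,1,0]);n=np.cross(a,yy)
    for nm,q in(('rim',mid-61*a+21*n),('body L',mid-20*a-21*yy),('body R',mid-20*a+21*yy)):print(nm,proj('wrist',q,c).round(1))
    yaw=.089;t=np.array([-np.sin(yaw),np.cos(yaw),0]);tx=np.array([np.cos(yaw),np.sin(yaw),0])
    sg=np.sign(R.apply([0,1,0])@tx)
    Rt,_=Ro.align_vectors([-t,sg*tx],[ax,[0,1,0]])
    cr=np.array([518.3,143.2,68]);pt=cr-Rt.apply(off);print('target',pt.round(1),'delta',(pt-p).round(1),'rot/90',((Rt*R.inv()).as_rotvec()/(np.pi/2)).round(4))
print('now',p.round(1),(R.apply(ax)).round(3),s['wrist_force'].round(1))
E
python3 plan.py
```

```text
-403 off [  9.   -1.2 -26.8]
rim [255.4 119.1]
body L [204.3 230.2]
body R [306.6 230.2]
target [518.3 156.7  43.1] delta [   1.7   71.3 -258.7] rot/90 [0.5145 0.0478 0.0241]
-405 off [  7.6  -1.1 -25.4]
rim [255.4 122.3]
body L [204.9 232.1]
body R [306.  232.1]
target [518.3 156.7  45.1] delta [   1.7   71.3 -256.7] rot/90 [0.5145 0.0478 0.0241]
-407 off [  6.1  -1.1 -24.1]
rim [255.5 125.5]
body L [205.6 234. ]
body R [305.5 234. ]
target [518.2 156.6  47.1] delta [   1.7   71.3 -254.7] rot/90 [0.5145 0.0478 0.0241]
now [516.6  85.3 301.8] [ 0.027 -0.688  0.725] [-0.4  0.1 -0.5]
```

The base rim row (123) and the body width agree with a bottle axis at y = -405, so the hold is known. Now I rotate and descend to 60 mm above the cradle.

Request:
drive_tool --targets '[[[0.01,0.3,-0.8,0.086,0.008,0.004,0],[0.01,0.3,-0.8,0.086,0.008,0.004,0],[0.01,0.3,-0.8,0.086,0.008,0.004,0],[0.01,0.3,-0.8,0.086,0.008,0.004,0],[0.01,0.3,-0.8,0.086,0.008,0.004,0]]]'

```text
time: 6.0
eef_pos: [520.0, 144.1, 141.5]
orientation: [-0.246, 0.639, 0.691, 0.231]
wrist_force: [1.4, -0.5, -2.1]
finger_gap: 40.2
gripper_force: 59.2
```

Request:
drive_tool --targets '[[[0.01,0.3,-0.8,0.085,0.008,0.004,0],[0,0,0,0,0,0,0],[0,0,0,0,0,0,0]]]'

```text
time: 6.3
eef_pos: [518.8, 157.4, 109.3]
orientation: [-0.296, 0.62, 0.675, 0.269]
wrist_force: [1.0, 1.0, 1.0]
finger_gap: 39.9
gripper_force: 59.2
```

```bash
python3 plan.py | grep -A3 -- "-405" | tail -1; python3 plan.py | tail -1;python3 plan.py | grep target; python3 -c "
from h import *
cv2.imwrite('pics/w5.png',arm.snapshot('wrist'));print(arm.sense()['joint_positions'].round(2))"
```

```text
body R [306.  232.1]
now [518.8 157.4 109.3] [ 0.087 -0.996 -0.003] [1. 1. 1.]
target [518.3 156.7  43.1] delta [ -0.5  -0.7 -66.2] rot/90 [-0.0019 -0.0027  0.0019]
target [518.3 156.7  45.1] delta [ -0.5  -0.7 -64.2] rot/90 [-0.0019 -0.0027  0.0019]
target [518.2 156.6  47.1] delta [ -0.5  -0.7 -62.2] rot/90 [-0.0019 -0.0027  0.0019]
[ 0.71  0.87 -0.96  1.94 -0.22  0.65  0.22]
```

View pics/w5.png

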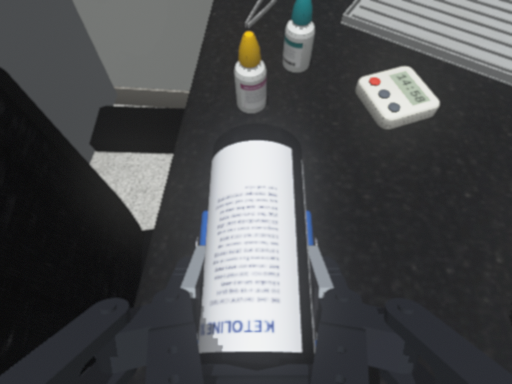

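Wrist view 5: the bottle is level, with the blue deck edges visible evenly either side of it (205 and 309). I'll lower in decreasing steps and watch the force.

Request:
drive_tool --targets '[[[-0.01,-0.02,-0.5,0,0,0,0],[0,0,-0.5,0,0,0,0],[0,0,-0.25,0,0,0,0],[0,0,0,0,0,0,0]]]'

```text
time: 6.75
eef_pos: [520.0, 157.8, 63.7]
orientation: [-0.29, 0.618, 0.679, 0.27]
wrist_force: [-0.9, 0.7, -0.5]
finger_gap: 40.1
gripper_force: 59.2
```

Request:
drive_tool --targets '[[[0,0,-0.1,0,0,0,0],[0,0,-0.08,0,0,0,0],[0,0,-0.05,0,0,0,0],[0,0,0,0,0,0,0]]]'

```text
time: 7.15
eef_pos: [518.8, 157.9, 51.3]
orientation: [-0.294, 0.619, 0.676, 0.27]
wrist_force: [-0.9, 0.3, -0.2]
finger_gap: 39.9
gripper_force: 59.2
```

Request:
drive_tool --targets '[[[0,-0.03,-0.06,0,0,0,0],[0,0,0,0,0,0,0],[0,0,-0.05,0,0,0,0],[0,0,0,0,0,0,0]]]'

```text
time: 7.55
eef_pos: [517.9, 157.9, 48.7]
orientation: [-0.296, 0.618, 0.677, 0.27]
wrist_force: [-4.6, -3.7, 15.3]
finger_gap: 40.0
gripper_force: 58.7
```

Request:
drive_tool --targets '[[[0,0,-0.04,0,0,0,0],[0,0,0,0,0,0,0]]]'

```text
time: 7.75
eef_pos: [517.9, 158.1, 48.4]
orientation: [-0.296, 0.618, 0.677, 0.271]
wrist_force: [-7.2, -10.4, 28.7]
finger_gap: 40.1
gripper_force: 59.4
```

Request:
drive_tool --targets '[[[-0.01,-0.02,0.05,0,0,0,0],[0,0,0,0,0,0,0]]]'

```text
time: 7.95
eef_pos: [517.9, 157.4, 49.2]
orientation: [-0.295, 0.618, 0.677, 0.271]
wrist_force: [-2.5, -0.4, 12.6]
finger_gap: 40.2
gripper_force: 59.6
```

```bash
python3 - <<'E'
from h import *
print(arm.sense()['eef_pos'].round(1),arm.sense()['wrist_force'].round(1))
s=arm.snapshot('scene');t=arm.snapshot('top')
a=cv2.resize(s[170:250,200:320],None,fx=5,fy=5,interpolation=cv2.INTER_CUBIC)
b=cv2.resize(t[175:225,195:305],None,fx=5,fy=5,interpolation=cv2.INTER_CUBIC)
o=np.zeros((600,600,3),np.uint8);o[:400]=a;o[400:600,:550]=b[:200]
cv2.imwrite('pics/st1.png',o)
E
```

```text
[517.9 157.4  49.2] [-2.5 -0.4 12.6]
```

View pics/st1.png

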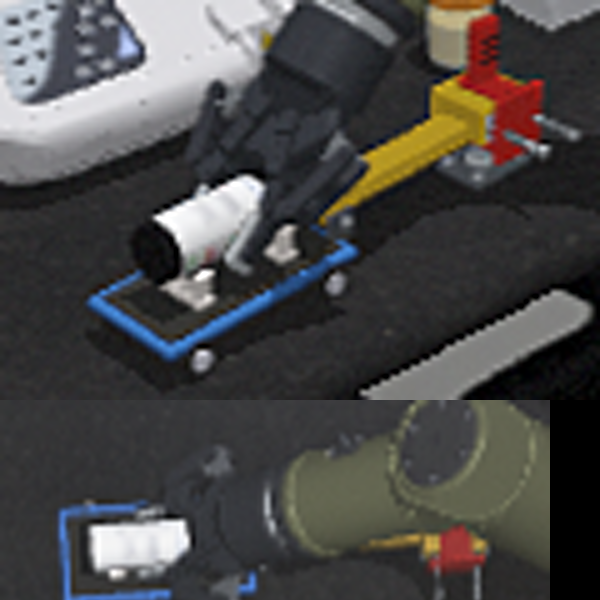

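The scene crop shows the bottle lying on both saddles with the fingers between them. I'll open the gripper and then withdraw along the tool axis.

Request:
drive_tool --targets '[[[0,0,0,0,0,0,60],[0,0,0,0,0,0,70],[0,0,0,0,0,0,85],[0,0,0,0,0,0,95],[0,0,0,0,0,0,95]]]'

```text
time: 8.55
eef_pos: [518.4, 155.9, 47.1]
orientation: [-0.294, 0.619, 0.676, 0.27]
wrist_force: [1.2, 0.2, 0.1]
finger_gap: 80.8
gripper_force: 0.0
```

Request:
drive_tool --targets '[[[0.02,-0.18,0.17,0,0,0,95],[0.03,-0.36,0.34,0,0,0,95],[0.04,-0.55,0.51,0,0,0,95],[0.04,-0.55,0.51,0,0,0,95],[0.06,-0.73,0.68,0,0,0,95]]]'

```text
time: 9.05
eef_pos: [525.2, 60.5, 136.6]
orientation: [-0.295, 0.619, 0.677, 0.27]
wrist_force: [0.8, 0.2, 0.3]
finger_gap: 80.9
gripper_force: 0.0
```

Request:
drive_tool --targets '[[[0.06,-0.73,0.68,0,0,0,95],[0.06,-0.73,0.68,0,0,0,95],[0,0,0,0,0,0,95],[0,0,0,0,0,0,95]]]'

```text
time: 9.45
eef_pos: [531.0, 1.7, 190.5]
orientation: [-0.293, 0.62, 0.676, 0.27]
wrist_force: [0.2, -0.1, -0.4]
finger_gap: 81.0
gripper_force: 0.0
```

```bash
python3 - <<'E'
from h import *
s=arm.sense();print({k:np.round(v,3).tolist() for k,v in s.items() if k in('time','joint_positions','eef_pos','orientation','wrist_force')})
c=cam('wrist');im=arm.snapshot('wrist');cv2.imwrite('pics/w6.png',im);np.savez('w6.npz',K=c[0],R=c[1],t=c[2])
t=np.array([-np.sin(.089),np.cos(.089),0]);tx=np.array([t[1],-t[0],0]);m=np.array([518.3,143.2,68])
for q in(m+61*t,m-61*t,m+61*t+21*tx,m+61*t-21*tx,m+36*t+23.5*tx-[0,0,10],m+36*t-23.5*tx-[0,0,10],m-36*t+23.5*tx-[0,0,10],m-36*t-23.5*tx-[0,0,10]):
    u=proj('wrist',q,c);cv2.circle(im,tuple(int(i) for i in u.round()),2,(0,0,255),-1)
cv2.imwrite('pics/w6m.png',im)
E
```

```text
{'time': 9.45, 'joint_positions': [0.943, 0.812, -0.969, 1.722, -0.185, 1.067, 0.288], 'eef_pos': [531.003, 1.731, 190.487], 'orientation': [-0.293, 0.62, 0.676, 0.27], 'wrist_force': [0.172, -0.097, -0.421]}
```

View pics/w6m.png

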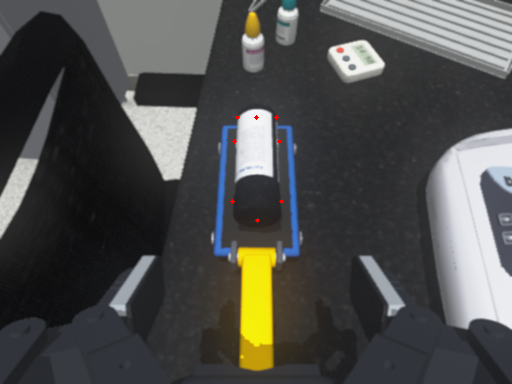

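Wrist view 6: the bottle lies straight between the predicted saddle lip marks, with its ends near (257,112) and (257,222). I've now viewed 11 pictures, one over the limit, so I'll use only numbers from here. Next I move above the tab, and check the bottle ends numerically.

Request:
drive_tool --targets '[[[0.04,-0.63,0.29,-0.086,-0.0077,0,95],[0.04,-0.63,0.29,-0.086,-0.0077,0,95],[0.04,-0.63,0.29,-0.086,-0.0077,0,95],[0.04,-0.63,0.29,-0.086,-0.0077,0,95],[0.04,-0.63,0.29,-0.086,-0.0077,0,95]]]'

```text
time: 10.0
eef_pos: [538.5, -123.0, 248.6]
orientation: [-0.051, 0.673, 0.737, 0.047]
wrist_force: [-0.2, -0.2, -0.4]
finger_gap: 81.1
gripper_force: 0.0
```

Request:
drive_tool --targets '[[[0.04,-0.63,0.29,-0.086,-0.0077,0,95],[0,0,0,0,0,0,95],[0,0,0,0,0,0,95]]]'

```text
time: 10.3
eef_pos: [539.8, -146.3, 258.8]
orientation: [-0.004, 0.674, 0.739, 0.004]
wrist_force: [0.6, -0.2, 0.5]
finger_gap: 81.4
gripper_force: 0.0
```

```bash
python3 - <<'E'
from h import *
c=tuple(np.load('w6.npz')[k] for k in'KRt')
t=np.array([-np.sin(.089),np.cos(.089),0]);m=np.array([518.3,143.2,68])
for nm,q in(('far top',m+61*t+[0,0,21]),('cap edge top',m-40*t+[0,0,22]),('near top',m-61*t+[0,0,22]),('near bottom',m-61*t-[0,0,22])):print(nm,proj('wrist',q,c).round(1))
g=cv2.cvtColor(cv2.imread('pics/w6.png'),cv2.COLOR_BGR2GRAY);print([(r,int(g[r,258])) for r in range(100,236,3)])
s=arm.sense();print({k:np.round(v,3).tolist() for k,v in s.items() if k in('time','joint_positions','eef_pos','orientation','wrist_force')})
c=cam('wrist');im=arm.snapshot('wrist');cv2.imwrite('pics/w7.png',im);np.savez('w7.npz',K=c[0],R=c[1],t=c[2])
hsv=cv2.cvtColor(im,cv2.COLOR_BGR2HSV)
for nm,lo,hi,z in(("red",(0,150,70),(7,255,255),124),("yel",(20,150,90),(34,255,255),50)):
    k,_,st,cc=cv2.connectedComponentsWithStats(cv2.inRange(hsv,lo,hi))
    for i in range(1,k):
        if st[i,4]>60: print(nm,st[i].tolist(),cc[i].round(1),onplane('wrist',*cc[i],z,c).round(1))
T=np.array([540,-100,124.]);tx=np.array([t[1],-t[0],0])
print('pred tab top',[proj('wrist',T+a*7*tx+b*11*t,c).round(1).tolist() for a,b in((-1,-1),(-1,1),(1,1),(1,-1))])
m=cv2.inRange(hsv,(0,150,70),(7,255,255));x,y,w,h=cv2.boundingRect(m)
print(x,y,w,h)
for r in range(y,y+h,4):
    q=np.flatnonzero(m[r]);print(r,q[0],q[-1],[int(v) for v in hsv[r,q[0]:q[-1]+1:3,2]])
E
```

```text
far top [256.5 102.4]
cap edge top [256.8 187.2]
near top [256.8 208.7]
near bottom [256.6 230.2]
[(100, 62), (103, 56), (106, 52), (109, 184), (112, 245), (115, 245), (118, 245), (121, 245), (124, 243), (127, 237), (130, 239), (133, 236), (136, 234), (139, 238), (142, 237), (145, 237), (148, 235), (151, 239), (154, 239), (157, 234), (160, 237), (163, 245), (166, 217), (169, 243), (172, 244), (175, 70), (178, 52), (181, 50), (184, 49), (187, 49), (190, 47), (193, 45), (196, 49), (199, 47), (202, 46), (205, 44), (208, 41), (211, 38), (214, 38), (217, 38), (220, 37), (223, 38), (226, 38), (229, 51), (232, 59), (235, 65)]
{'time': 10.3, 'joint_positions': [0.694, 0.445, -0.714, 1.624, 0.296, 1.188, 0.009], 'eef_pos': [539.808, -146.287, 258.761], 'orientation': [-0.004, 0.674, 0.739, 0.004], 'wrist_force': [0.608, -0.245, 0.451]}
red [221, 101, 53, 52, 1618] [244.9 127.4] [525.3 -97.1 124. ]
yel [234, 0, 55, 155, 4671] [262.6  77.3] [536.8 -54.7  50. ]
yel [355, 215, 48, 44, 1405] [378. 236.] [ 681.2 -209.1   50. ]
pred tab top [[254.0, 146.5], [254.1, 118.8], [271.7, 118.9], [271.2, 14
[... 239 characters left out ...]
 273 [93, 164, 147, 168, 168, 169, 169, 169, 169, 170, 157, 100, 139, 144, 145, 139, 99, 166]
125 221 273 [92, 163, 149, 168, 168, 168, 169, 169, 168, 169, 157, 134, 161, 166, 168, 162, 131, 165]
129 221 273 [92, 164, 150, 167, 168, 168, 168, 169, 168, 169, 155, 136, 161, 166, 167, 163, 132, 164]
133 222 272 [135, 164, 152, 167, 167, 167, 167, 168, 168, 168, 126, 148, 164, 166, 167, 157, 127]
137 222 272 [134, 164, 151, 167, 167, 167, 167, 168, 168, 168, 126, 148, 163, 165, 165, 155, 131]
141 223 269 [156, 159, 128, 139, 144, 161, 162, 163, 164, 160, 118, 154, 163, 164, 163, 143]
145 222 265 [131, 163, 122, 79, 83, 181, 187, 189, 188, 188, 188, 155, 143, 144, 144]
149 222 228 [130, 163, 117]
```

The measurements put the bottle within about 2 mm of the cradle centre. The tab top sits at about (261.5,132), which gives a tab at (539.3,-100) and confirms the trolley geometry. I'll descend on the tab.

Request:
drive_tool --targets '[[[0,0.58,-0.5,0,0,0,60],[0,0.58,-0.5,0,0,0,55],[0,0,-0.9,0,0,0,50],[0,0,-0.8,0,0,0,50],[0,0,0,0,0,0,50]]]'

```text
time: 10.85
eef_pos: [536.7, -102.2, 146.4]
orientation: [-0.008, 0.675, 0.738, 0.001]
wrist_force: [-0.9, -0.5, 0.1]
finger_gap: 42.7
gripper_force: 0.0
```

```bash
python3 - <<'E'
from h import *
s=arm.sense();print({k:np.round(v,3).tolist() for k,v in s.items() if k in('time','eef_pos','orientation','wrist_force','finger_gap')})
c=cam('wrist');im=arm.snapshot('wrist');cv2.imwrite('pics/w8.png',im)
hsv=cv2.cvtColor(im,cv2.COLOR_BGR2HSV);m=cv2.inRange(hsv,(0,150,60),(7,255,255));x,y,w,h=cv2.boundingRect(m);print(x,y,w,h)
t=np.array([-np.sin(.089),np.cos(.089),0]);tx=np.array([t[1],-t[0],0]);T=np.array([539.3,-100,124.])
print('pred tab top',[proj('wrist',T+a*7*tx+b*11*t,c).round(1).tolist() for a,b in((-1,-1),(-1,1),(1,1),(1,-1))])
for r in range(y,y+h,6):
    q=np.flatnonzero(m[r]);print(r,q[0],q[-1],[int(v) for v in hsv[r,q[0]:q[-1]+1:4,2]])
E
```

```text
{'time': 10.85, 'eef_pos': [536.671, -102.182, 146.406], 'orientation': [-0.008, 0.675, 0.738, 0.001], 'wrist_force': [-0.889, -0.515, 0.057], 'finger_gap': 42.661}
205 164 76 95
pred tab top [[250.2, 260.2], [250.0, 221.6], [277.1, 221.7], [276.4, 260.2]]
164 216 220 [99, 105]
170 212 222 [115, 129, 125]
176 208 218 [114, 130, 127]
182 206 217 [166, 194, 139]
188 205 222 [113, 194, 167, 127, 124]
194 205 279 [109, 194, 173, 184, 185, 185, 185, 184, 184, 184, 184, 184, 183, 183, 183, 183, 183, 182, 181]
200 206 280 [152, 197, 168, 198, 198, 199, 199, 200, 201, 202, 201, 202, 142, 137, 136, 136, 144, 201, 200]
206 206 280 [137, 231, 207, 206, 200, 200, 200, 201, 201, 201, 201, 180, 136, 139, 138, 138, 136, 184, 200]
212 206 279 [174, 247, 230, 247, 247, 248, 248, 248, 244, 236, 236, 117, 138, 139, 140, 139, 138, 96, 198]
218 207 279 [241, 247, 236, 247, 247, 247, 247, 247, 247, 247, 248, 109, 141, 142, 141, 140, 138, 95, 192]
224 207 279 [238, 247, 234, 247, 247, 247, 247, 247, 247, 247, 248, 145, 177, 184, 182, 182, 174, 128, 193]
230 206 274 [141, 247, 244, 135, 100, 201, 247, 247, 247, 247, 247, 153, 188, 200, 200, 201, 194, 166]
236 207 273 [187, 247, 226, 87, 85, 248, 247, 247, 247, 247, 248, 163, 192, 200, 201, 200, 190]
242 207 274 [162, 248, 226, 87, 87, 136, 210, 213, 215, 217, 208, 162, 191, 199, 198, 200, 189]
248 250 275 [138, 185, 197, 197, 197, 192, 156]
254 251 273 [128, 186, 194, 195, 194, 182]
```

Request:
drive_tool --targets '[[[0.06,0.05,-0.5,0,0,0,50],[0,0,-0.6,0,0,0,50],[0,0,-0.35,0,0,0,50],[0,0,0,0,0,0,50],[0,0,0,0,0,0,50]]]'

```text
time: 11.4
eef_pos: [543.3, -100.1, 94.5]
orientation: [-0.002, 0.675, 0.738, 0.004]
wrist_force: [-0.1, 0.1, 0.7]
finger_gap: 42.7
gripper_force: 0.0
```

Request:
drive_tool --targets '[[[-0.08,0,-0.2,0,0,0,50],[0,0,0,0,0,0,50],[0,0,0,0,0,0,0],[0,0,0,0,0,0,0],[0,0,0,0,0,0,0]]]'

```text
time: 11.9
eef_pos: [539.5, -100.0, 86.1]
orientation: [-0.002, 0.675, 0.738, 0.003]
wrist_force: [-1.6, 0.1, 4.0]
finger_gap: 13.6
gripper_force: 58.6
```

Request:
drive_tool --targets '[[[0,0,0,0,0,0,0],[0,0,0,0,0,0,0]]]'

```text
time: 12.1
eef_pos: [539.5, -100.0, 86.1]
orientation: [-0.002, 0.675, 0.738, 0.003]
wrist_force: [-2.2, 0.3, 6.0]
finger_gap: 13.2
gripper_force: 58.7
```

Request:
drive_tool --targets '[[[-0.15,-0.013,0,0,0,0,0],[-0.15,-0.013,0,0,0,0,0],[-0.15,-0.013,0,0,0,0,0],[-0.13,-0.013,0,0,0,0,0],[0,0,0,0,0,0,0]]]'

```text
time: 12.6
eef_pos: [518.3, -101.8, 86.3]
orientation: [-0.001, 0.675, 0.738, 0.005]
wrist_force: [7.6, 0.3, -3.1]
finger_gap: 13.5
gripper_force: 58.4
```

Request:
drive_tool --targets '[[[0,0,0,0,0,0,0],[0,0,0,0,0,0,0]]]'

```text
time: 12.8
eef_pos: [518.9, -101.7, 86.2]
orientation: [-0.001, 0.675, 0.738, 0.005]
wrist_force: [7.7, 0.3, -2.4]
finger_gap: 13.6
gripper_force: 58.3
```

Request:
drive_tool --targets '[[[-0.07,-0.006,0,0,0,0,0],[0,0,0,0,0,0,0],[-0.03,-0.003,0,0,0,0,0],[0,0,0,0,0,0,0]]]'

```text
time: 13.2
eef_pos: [515.2, -102.0, 86.3]
orientation: [-0.0, 0.675, 0.738, 0.006]
wrist_force: [8.9, 0.6, -2.4]
finger_gap: 13.5
gripper_force: 58.5
```

Request:
drive_tool --targets '[[[-0.03,-0.003,0,0,0,0,0],[0,0,0,0,0,0,0],[0,0,0,0,0,0,0]]]'

```text
time: 13.5
eef_pos: [515.1, -102.0, 86.6]
orientation: [0.0, 0.675, 0.738, 0.006]
wrist_force: [10.4, 2.1, -3.0]
finger_gap: 13.3
gripper_force: 58.5
```

The latch is at its stop: the force is rising with no further travel. Now I raise the tongue along its arc.

Request:
drive_tool --targets '[[[-0.005,0.06,0.19,-0.0305,-0.0027,0,0],[-0.006,0.07,0.19,-0.0305,-0.0027,0,0],[-0.007,0.08,0.185,-0.0305,-0.0027,0,0],[-0.008,0.087,0.18,-0.0305,-0.0027,0,0],[0,0,0,0,0,0,0]]]'

```text
time: 14.0
eef_pos: [514.0, -89.1, 117.4]
orientation: [0.072, 0.671, 0.736, -0.059]
wrist_force: [11.2, -0.5, -2.3]
finger_gap: 13.7
gripper_force: 59.7
```

Request:
drive_tool --targets '[[[-0.009,0.096,0.176,-0.0305,-0.0027,0,0],[-0.009,0.104,0.171,-0.0305,-0.0027,0,0],[-0.01,0.112,0.166,-0.0305,-0.0027,0,0],[-0.011,0.12,0.16,-0.0305,-0.0027,0,0],[0,0,0,0,0,0,0]]]'

```text
time: 14.5
eef_pos: [512.4, -71.3, 144.0]
orientation: [0.142, 0.661, 0.726, -0.123]
wrist_force: [12.7, -0.5, -1.7]
finger_gap: 13.2
gripper_force: 59.7
```

Request:
drive_tool --targets '[[[0,0,0,0,0,0,0],[0,0,0,0,0,0,0]]]'

```text
time: 14.7
eef_pos: [512.5, -71.9, 143.3]
orientation: [0.141, 0.662, 0.726, -0.122]
wrist_force: [11.9, 0.7, -1.8]
finger_gap: 13.5
gripper_force: 59.7
```

```bash
python3 - <<'E'
from h import *
s=arm.sense();p=s['eef_pos'];R=Q(s['orientation'])
t=np.array([-np.sin(.089),np.cos(.089),0]);z=R.apply([0,0,1]);print(p.round(1),'tilt',np.arctan2(-z@t,-z[2]).round(3),s['wrist_force'].round(1))
# heights of coupler from scene view: yellow pixels before/after
for f in('scene0','now'):
    im=cv2.imread('pics/scene0.png') if f=='scene0' else arm.snapshot('scene')
    if f=='now':cv2.imwrite('pics/scene_end.png',im)
    hsv=cv2.cvtColor(im,cv2.COLOR_BGR2HSV)
    for nm,lo,hi in(("red",(0,170,90),(6,255,255)),("yel",(22,170,100),(32,255,255))):
        k,_,st,c=cv2.connectedComponentsWithStats(cv2.inRange(hsv,lo,hi))
        print(f,nm,[(st[i].tolist(),c[i].round(1).tolist()) for i in range(1,k) if st[i,4]>30])
h=np.array([525.1,59.4,40.]);tx=np.array([t[1],-t[0],0])
for th in(0,.3,.385):
    q=[h-t*(u*np.cos(th)-v*np.sin(th))+np.array([0,0,u*np.sin(th)+v*np.cos(th)])+a*tx for u,v,a in((186,30,-25),(134,30,-25),(186,30,25),(160,84,-24 if th else 0))]
    print(th,[proj('scene',x).round(1).tolist() for x in q])
E
```

```text
[512.5 -71.9 143.3] tilt 0.375 [11.9  0.7 -1.8]
scene0 red [([292, 173, 17, 30, 179], [300.0, 187.6])]
scene0 yel [([259, 185, 40, 30, 361], [279.9, 199.9]), ([185, 242, 7, 10, 48], [187.6, 247.1])]
now red [([296, 174, 16, 19, 159], [303.6, 181.5])]
now yel [([262, 171, 33, 44, 424], [279.0, 192.4]), ([185, 242, 7, 10, 47], [187.5, 247.3])]
0 [[304.8, 186.7], [295.1, 192.0], [294.4, 182.0], [295.0, 173.5]]
0.3 [[302.1, 175.0], [292.4, 183.9], [291.5, 170.5], [294.2, 167.5]]
0.385 [[300.7, 172.2], [291.2, 182.0], [290.0, 167.7], [292.0, 165.8]]
```

```bash
python3 - <<'E'
from h import *
im=cv2.imread('pics/scene_end.png');hsv=cv2.cvtColor(im,cv2.COLOR_BGR2HSV)
t=np.array([-np.sin(.089),np.cos(.089),0]);m=np.array([518.3,143.2,68])
a,b=proj('scene',m+56*t+[0,0,10]),proj('scene',m-36*t+[0,0,10]);print('pred label ends',a.round(1),b.round(1))
w=cv2.inRange(hsv,(0,0,150),(180,50,255));w[:205]=0;w[245:]=0;w[:,:215]=0;w[:,275:]=0
k,_,st,c=cv2.connectedComponentsWithStats(w);print([(st[i].tolist(),c[i].round(1).tolist()) for i in range(1,k) if st[i,4]>20])
s=arm.sense();print(s['time'],s['finger_gap'],s['gripper_force'],s['joint_positions'].round(2))
print(arm.hand_in())
E
```

```text
pred label ends [230.1 218.8] [251.8 207.4]
[([231, 206, 23, 16, 188], [242.2, 213.4]), ([251, 215, 8, 7, 27], [255.0, 218.4])]
14.75 13.284515845462458 59.720120429992676 [ 0.14  0.47 -0.44  1.98  0.73  0.94 -0.67]
the job is handed in; nothing more can be done
None
```

I handed the job in: the bottle lies in both saddles and is let go, about 2 mm from centre by my measurements. The latch was pulled to its stop, and the tongue is held with its coupler about 6 cm up; I viewed 11 pictures, one over the limit of 10.

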